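Make up two vacuum filtration sets

TASK

Make up the two filtration sets: put the largest silicone ring into the mouth of the wide-necked flask, the middle ring into that one, and the large funnel into the middle ring; put the smallest ring into the narrow-necked flask and the small funnel into it. Every ring and funnel must sit level and fully home so that the set will seal. Leave the wash bottle and the beaker where they are.

Things in the scene. Friction and masses are not known exactly. Their poses are not given: they have to be found in the camera images.
- wide_flask: Off-white plastic conical flask with a wide neck, fixed, 120 mm tall, foot diameter 104 with a dark weight ring (130 mm across, up to 28 mm high); lip diameter 68, mouth 58 mm wide. A hose nozzle sticks out 36 mm from the neck along its +x, 88 mm up. Origin: centre of the foot, z up. Large ring home: its collar rests on the lip, ring origin 98 mm above this one.
- narrow_flask: Off-white plastic conical flask with a narrow neck, fixed, 110 mm tall, foot diameter 88 with a dark weight ring (112 mm across, up to 28 mm high); lip diameter 40, mouth 29 mm wide. A hose nozzle sticks out 36 mm from the neck along its +x, 80 mm up. Origin: centre of the foot, z up. Small ring home: its collar rests on the lip, ring origin 88 mm above this one.
- funnel_stand: Fixed grey plastic stand that holds the funnels at the start: a plate 76 x 190 x 8 mm on two end panels, top 66 mm above the bench, with two equal holes 32 mm wide on its long (y) axis, 52 mm either side of the middle. Origin: centre of its footprint on the bench, z up.
- large_ring: Grey silicone tapered ring, the largest of three, wide end up, 36 mm tall: a straight collar, diameter 68, 14 mm tall (grip it across, from above); below it a plug 22 mm tall, diameter 56 tapering to 50 mm. Tapered through hole, 43 mm wide at the top, 33 at the bottom. Origin: centre of the plug's foot, z up. Middle ring home in it: collar on collar, its origin 14 mm above this one.
- middle_ring: Grey silicone tapered ring, the middle one of three, wide end up, 36 mm tall: a straight collar, diameter 54, 14 mm tall (grip it across, from above); below it a plug 22 mm tall, diameter 41 tapering to 35 mm. Tapered through hole, 29 mm wide at the top, 19 at the bottom. Origin: centre of the plug's foot, z up. Large funnel home in it: shoulder on collar, its origin 36 mm above this one.
- small_ring: Grey silicone tapered ring, the smallest of three, wide end up, 36 mm tall: a straight collar, diameter 42, 14 mm tall (grip it across, from above); below it a plug 22 mm tall, diameter 27 tapering to 21 mm. Tapered through hole, 15.5 mm wide at the top, 11.5 at the bottom. Origin: centre of the plug's foot, z up. Small funnel home in it: shoulder on collar, its origin 36 mm above this one.
- large_funnel: White porcelain Buchner funnel, the larger of two, hanging by its shoulder in a hole of the stand: cup diameter 66, 42 mm tall, side straight from 8 mm up (grip it across, from above); flat shoulder under the cup, diameter 46; below it a tapered stem 50 mm long, 27 to 13 mm thick. Origin: on the axis in the plane of the shoulder, z up.
- small_funnel: White porcelain Buchner funnel, the smaller of two, hanging by its shoulder in a hole of the stand: cup diameter 50, 36 mm tall, side straight from 8 mm up (grip it across, from above); flat shoulder under the cup, diameter 40; below it a tapered stem 44 mm long, 13.5 to 6 mm thick. Origin: on the axis in the plane of the shoulder, z up.
- wash_bottle: Bystander: white plastic wash bottle with a red cap and a bent spout, 110 x 66 x 205 mm, loose on the bench at the left of the work. Origin: on its underside, z up.
- beaker: Bystander: clear empty beaker, 55 mm in diameter and 67 mm tall, loose on the bench at the right of the work. Origin: centre of its underside, z up.
Mind the look-alikes: they are no part of the job. Leave any blue or green look-alike of the small_funnel alone.

How it is judged:
By the outcome, as a careful person would: the job done as asked, in the order asked, and still so for the second after the job is handed in, with the robot touching nothing.
It also fails if it takes over 120 s, if anything falls off the work surface, if the arm or the gripper's body presses on something with over 40 N, if the wrist force passes 120 N, or if a joint passes its speed limit or range.

ROBOT

A 7-joint arm with a two-finger parallel gripper is mounted at the origin on a cart in front of the work surface, level with it; the furniture and walls round the work are solid. World frame = base frame: x ahead of the robot, y to its left, z up, the work surface at z = 0. Lengths are in m, angles in rad, forces in N, time in s.
With the tool pointing down it reaches from about 0.425 to 0.875 m from the base axis. Payload 4.7 kg.
Tool frame: the origin (TCP) lies midway between the tips of the shut fingers; the grasp point (between the pads) lies 19 mm behind it; z points along the fingers, y is the line along which they close (so a half turn about z gives the same grasp; the last joint's range is limited). The gripper opens to 87 mm and grips with 3 to 60 N. Pads are 19 mm wide; open, the fingers measure 117 mm over their backs; the gripper's body (75 mm by 190 mm) begins 51 mm behind the grasp point.
Start: joints at [-1.283, 0.321, -0.07, 1.45, 0.023, 1.371, -0.057], TCP at [0.176, 0.626, 0.223] pointing down, gripper open.
Joint ranges: [-2.86, 2.86], [-0.3, 2.09], [-1.38, 1.24], [0.06, 2.45], [-1.56, 4.7], [0.09, 2.05], [-2.69, 2.69]. Speed limits (rad/s): [2.57, 2.57, 3.14, 3.14, 3.14, 3.14, 3.14].

INTERFACE

Orientations are given as a rotation vector (axis times angle).
In Python, from bench import ctrl gives the robot as it stands. The module is installed in compiled form; this text tells all that it offers.
- The arm moves only by the shell command python3 -m handwheel 'ROWS' [FORCE]. ROWS is JSON, a list of rows, each a list of 7 numbers: the finger opening in m, from 0 to 0.087, then the shift along the tool's x, y, z in m, then the turn, a rotation vector about the tool's x, y, z in degrees. A call has 1 to 12 rows; each row shifts and turns the commanded pose from where the row before left it, along the tool's axes as they then stand; what a row does not reach is not made up. A row lasts 1/8 s, in which the tool goes at most 62.5 mm and 10.7 degrees, less where a joint would pass 70% of its speed; a pose out of reach is approached as far as the arm can. A call is refused whole if a number of a shift passes 0.0625 or a number of a turn 10.7, either way. A call with a gripper value outside its range is refused whole. The fingers move at their own pace and stop on an object; FORCE is the grip in N (left out, the last holds). Time passes only in rows, so rows that do not move let the fingers close. It gives the time, the measured TCP pose, the force, the opening and the grip force at its end, in the units of the state.
- ctrl.get_state(): the state, without advancing time (a new reading comes with each control period).
- ctrl.get_image(name): name is "scene" or "top"; returns (picture, depth): 480x640x3 uint8, blue, green, red; 480x640 float32, m along the optical axis (not along the pixel's ray), 0 where there is no reading.
- ctrl.camera_info(name): a dict with "intrinsics" (3x3 intrinsics, pixels), "D" ([k1, k2, p1, p2, k3] as OpenCV has them; the pictures are not rectified), "R" (3x3) and "t" (3): a world point X has camera coordinates R X + t. Camera axes: x right, y down, z forward; pixel columns grow to the right and rows downward; lengths in m; the calibration is good to about 2 mm. A picture is of the moment at which its call begins. camera_info takes no time and is no camera call.
- ctrl.close_job(): hands the job in; it is judged then, once.
The state is a dict: "time": time; "joint_positions": joint angles; "qd": joint speeds; "joint_torque": joint torques, N m; "position": TCP position; "tool_rot": TCP orientation; "ft_force": force on the tool from outside, world axes, zero at the start; "torque": the same for the moment, N m; "grip_width": opening from 0.0 (shut) to 1.0 (fully open); "grip_force": force on a finger pad.
Only numpy, scipy, OpenCV 4.12 (cv2) and the standard library are available. Lean on these libraries where they do the work, as an engineer would, in place of code of your own. Each camera call takes 0.05 s, during which the arm holds its last target. There are 200 camera calls.

## Working session

There is one attempt and no reset: what is moved stays moved. The work goes in short steps, Python scripts to look and compute and a shell command to move; the robot and the scene stay as the last step left them, time stands still between calls to the robot, and variables do not carry over. Pictures are saved under pics/ and viewed, at most 14 in all, crops included, and the job is handed in when it is done.

```bash
mkdir -p pics
cat > h.py <<'E'
import numpy as np, cv2
from bench import ctrl
def shot(n):
    im,d=ctrl.get_image(n); np.savez('%s.npz'%n,im=im,d=d); return im,d
E
python3 - <<'E'
from h import *
for n in("scene","top"):
    im,d=shot(n); cv2.imwrite(f'pics/{n}0.png',im); c=ctrl.camera_info(n)
    print(n,{k:np.round(v,4).tolist() for k,v in c.items()}, (d>0).mean())
    print((-np.array(c['R']).T@np.array(c['t'])).round(3))
s=ctrl.get_state();print({k:np.round(v,3) for k,v in s.items()})
E
```

```text
scene {'intrinsics': [[621.4587, 0.0, 311.2306], [0.0, 621.4587, 243.0939], [0.0, 0.0, 1.0]], 'D': [-0.1329, 0.0, 0.0, 0.0, 0.0], 'R': [[0.4683, -0.8836, 0.0008], [-0.4269, -0.227, -0.8753], [0.7736, 0.4096, -0.4835]], 't': [-0.1828, 0.3127, 0.9374]} 0.99591796875
[-0.506 -0.474  0.727]
top {'intrinsics': [[507.7723, 0.0, 322.856], [0.0, 507.7723, 239.0069], [0.0, 0.0, 1.0]], 'D': [-0.0478, 0.0, 0.0, 0.0, 0.0], 'R': [[-0.0184, -0.9998, -0.0045], [-0.9777, 0.0189, -0.2091], [0.2091, 0.0006, -0.9779]], 't': [0.092, 0.5691, 1.0764]} 0.9960514322916667
[0.333 0.081 1.172]
{'time': np.float64(0.1), 'joint_positions': array([-1.283,  0.322, -0.07 ,  1.452,  0.023,  1.371, -0.057]), 'qd': array([-0.   , -0.002, -0.   , -0.001, -0.001,  0.   , -0.001]), 'joint_torque': array([-1.0000e-03, -4.9257e+01, -4.0600e-01, -3.1340e+01, -6.4000e-02,
        3.9000e-02,  0.0000e+00]), 'position': array([0.176, 0.625, 0.222]), 'tool_rot': array([-4.290e-01, -3.112e+00,  3.000e-03]), 'ft_force': array([0.122, 0.312, 0.365]), 'torque': array([-0.012, -0.027, -0.006]), 'grip_force': np.float64(0.0), 'grip_width': np.float64(0.996)}
```

View pics/scene0.png

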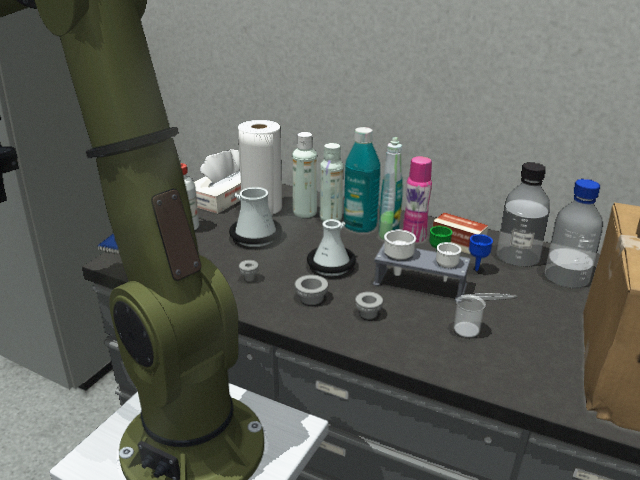

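View pics/top0.png

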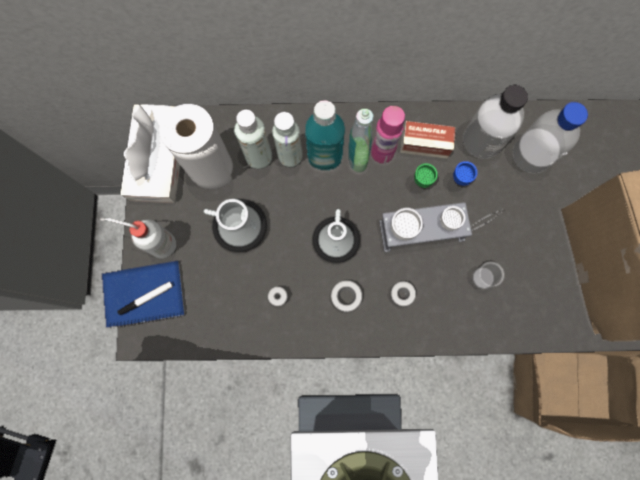

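List before the first reach, in top-view pixels:
- **Rings:** small (277,296), large (347,295), middle (403,294).
- **White funnels in the stand:** large (407,222), small (453,217).
- **Look-alikes, leave alone:** green (427,176), blue (465,174).
- **Flasks:** wide (233,215), nozzle pointing left. Narrow (337,232), nozzle pointing up.
- **Bystanders:** wash bottle (150,237), beaker (488,277).

Next I measure these and crop the funnels.

```bash
cat >> h.py <<'E'
from scipy.spatial.transform import Rotation as Ro
from scipy.optimize import least_squares
def cloud(n):
    z=np.load('%s.npz'%n); d=z['d']; c=ctrl.camera_info(n)
    v,u=np.mgrid[:480,:640]; p=np.stack([u,v],-1).reshape(-1,1,2).astype(float)
    xy=cv2.undistortPoints(p,np.array(c['intrinsics']),np.array(c['D']))[:,0]
    P=np.c_[xy,np.ones(len(xy))]*d.reshape(-1,1)
    W=(P-np.array(c['t']))@np.array(c['R']); W[d.ravel()==0]=9
    return W.reshape(480,640,3)
def onplane(n,pix,z):
    c=ctrl.camera_info(n); R=np.array(c['R']); t=np.array(c['t'])
    xy=cv2.undistortPoints(np.array(pix,float).reshape(-1,1,2),np.array(c['intrinsics']),np.array(c['D']))[:,0]
    D=np.c_[xy,np.ones(len(xy))]@R; C=-R.T@t
    return C+D*((z-C[2])/D[:,2])[:,None]
def pixof(n,X):
    c=ctrl.camera_info(n)
    return cv2.projectPoints(np.array(X,float).reshape(-1,1,3),cv2.Rodrigues(np.array(c['R']))[0],np.array(c['t']),np.array(c['intrinsics']),np.array(c['D']))[0][:,0]
def rim(n,W,ctr,zt,r,tol=.006):
    """outer rim circle: pixels whose depth puts them at the top plane near ctr; contour cast on plane; fit circle of known r"""
    m=((abs(W[...,2]-zt)<tol)&(np.hypot(W[...,0]-ctr[0],W[...,1]-ctr[1])<r+.015)).astype(np.uint8)
    cs,_=cv2.findContours(m,cv2.RETR_EXTERNAL,cv2.CHAIN_APPROX_NONE)
    if not cs: return None
    h=cv2.convexHull(np.vstack(cs))[:,0]
    mm=np.zeros_like(m); cv2.fillConvexPoly(mm,h,1)
    k=cv2.findContours(mm,cv2.RETR_EXTERNAL,cv2.CHAIN_APPROX_NONE)[0][0][:,0]
    q=onplane(n,k,zt)
    s=least_squares(lambda a:np.hypot(q[:,0]-a[0],q[:,1]-a[1])-a[2],[*ctr,r],loss='soft_l1',f_scale=.001).x
    return s
def togo(x,y,z,yaw):
    """yaw = world bearing of the closing line (deg), tool down. prints turn (deg, tool z) and shift after the turn"""
    s=ctrl.get_state(); R=Ro.from_rotvec(s['tool_rot']).as_matrix(); best=None
    for a in(yaw,yaw+180):
        a=np.radians(a); Y=np.array([np.cos(a),np.sin(a),0]); Z=np.array([0,0,-1.]); T=np.c_[np.cross(Y,Z),Y,Z]
        rv=Ro.from_matrix(R.T@T).as_rotvec(degrees=True)
        if best is None or np.linalg.norm(rv)<np.linalg.norm(best[0]): best=(rv,T)
    d=np.array([x,y,z])-s['position']
    print('turn',best[0].round(1),'shift mm',(best[1].T@d*1e3).round(1),'q7',s['joint_positions'][6].round(2))
E
python3 - <<'E'
from h import *
top=cloud('top'); sc=cloud('scene')
O=dict(small_ring=((277,296),.036,.021),large_ring=((347,295),.036,.034),middle_ring=((403,294),.036,.027),LF=((407,222),.108,.033),SF=((453,217),.102,.025),wide=((233,215),.12,.034),narrow=((337,232),.11,.020))
for k,(p,z,r) in O.items():
    g=onplane('top',[p],z)[0]
    a=rim('top',top,g[:2],z,r); b=rim('scene',sc,a[:2],z,r)
    n=top[p[1]-25:p[1]+25,p[0]-25:p[0]+25].reshape(-1,3); n=n[np.hypot(*(n[:,:2]-a[:2]).T)<r]
    print(k,a.round(4),None if b is None else b.round(4),'ztop',np.percentile(n[:,2],[50,90,98]).round(4))
# obstacles: height map print
for z0,name in((.13,'h>.13'),(.2,'h>.2')):
    m=((top[...,2]>z0)&(top[...,0]>.35)&(top[...,0]<.95)&(abs(top[...,1])<.7)).astype(np.uint8)
    nn,l,st,_=cv2.connectedComponentsWithStats(m)
    for i in range(1,nn):
        if st[i,4]>40:
            q=top[l==i]; print(name,st[i,:4],q.min(0).round(3),q.max(0).round(3))
for nm,p in(('green',(427,176)),('blue',(465,174)),('noz_w',(209,212)),('noz_n',(338,213))): print(nm,top[p[1],p[0]].round(3))
a=np.load('top.npz')['im'][150:310,260:500]; b=np.load('scene.npz')['im'][215:335,230:500]
cv2.imwrite('pics/crop1.png',np.vstack([cv2.resize(a,(480,320)),cv2.resize(b,(480,213))]))
E
```

```text
small_ring [0.4489 0.1866 0.0202] [0.4445 0.1819 0.0229] ztop [0.0338 0.0368 0.0385]
large_ring [0.4466 0.0326 0.0332] [0.4418 0.0278 0.0361] ztop [0.0319 0.0363 0.0384]
middle_ring [ 0.4496 -0.0953  0.0263] [ 0.4468 -0.0999  0.0291] ztop [0.0323 0.0364 0.0384]
LF [ 0.5921 -0.1002  0.0323] [ 0.59   -0.1041  0.0356] ztop [0.081  0.1048 0.1082]
SF [ 0.6045 -0.2035  0.0245] [ 0.6029 -0.207   0.0271] ztop [0.081  0.0995 0.1024]
wide [0.6156 0.2761 0.0325] [0.6127 0.2721 0.0364] ztop [0.0909 0.1183 0.1201]
narrow [0.5772 0.0521 0.0195] [0.5742 0.0475 0.0231] ztop [0.0939 0.1089 0.1105]
h>.13 [478  84  50  53] [ 0.778 -0.363  0.13 ] [ 0.876 -0.268  0.231]
h>.13 [305 100  40  51] [0.751 0.031 0.13 ] [0.812 0.116 0.26 ]
h>.13 [533 102  55  52] [ 0.737 -0.482  0.13 ] [ 0.836 -0.388  0.232]
h>.13 [159 104  65  68] [0.711 0.292 0.13 ] [0.824 0.408 0.23 ]
h>.13 [376 106  29  37] [ 0.768 -0.097  0.13 ] [ 0.821 -0.039  0.208]
h>.13 [350 109  23  40] [ 0.756 -0.028  0.13 ] [0.8   0.018 0.252]
h>.13 [235 110  31  39] [0.759 0.203 0.13 ] [0.82  0.264 0.221]
h>.13 [272 112  27  36] [0.763 0.13  0.13 ]
[... 157 characters left out ...]
.2 [500  84  28  29] [ 0.802 -0.344  0.201] [ 0.856 -0.293  0.231]
h>.2 [310 100  30  35] [0.761 0.043 0.2  ] [0.81  0.103 0.26 ]
h>.2 [558 102  30  28] [ 0.762 -0.464  0.2  ] [ 0.813 -0.412  0.232]
h>.2 [159 104  59  56] [0.712 0.292 0.2  ] [0.824 0.408 0.23 ]
h>.2 [382 106  23  21] [ 0.775 -0.092  0.2  ] [ 0.821 -0.046  0.208]
h>.2 [355 109  18  23] [ 0.766 -0.024  0.2  ] [0.8   0.011 0.252]
h>.2 [237 110  20  21] [0.773 0.215 0.2  ] [0.812 0.252 0.221]
h>.2 [275 112  18  18] [0.773 0.14  0.2  ] [0.812 0.175 0.205]
h>.2 [606 170  34 133] [ 0.404 -0.535  0.2  ] [ 0.654 -0.491  0.262]
green [ 0.716 -0.162  0.056]
blue [ 0.719 -0.251  0.057]
noz_w [0.629 0.331 0.095]
noz_n [0.623 0.047 0.087]
```

View pics/crop1.png

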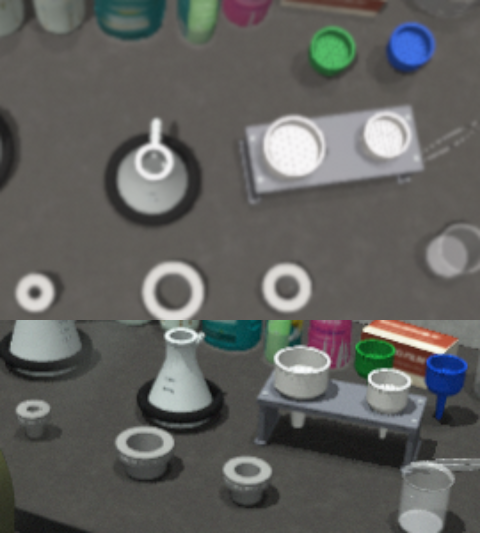

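The crop confirms it: two white funnels in the grey stand (left is large), with green and blue ones free behind. The ring sizes match their fits. First target is the large ring, closing along world y.

```bash
python3 -c "
from h import *
togo(.38,.36,.2,90); togo(.4466,.0326,.1,90)"
```

```text
turn [ -0.1  -0.  -15.7] shift mm [-204.3 -265.3   21.6] q7 -0.06
turn [ -0.1  -0.  -15.7] shift mm [-270.9 -592.7  121.6] q7 -0.06
```

```bash
python3 -m handwheel '[[0.087,0,0,0,0,0,-8],[0.087,0,0,0,0,0,-7.7],[0.087,-0.034,-0.044,0.003,0,0,0],[0.087,-0.034,-0.044,0.003,0,0,0],[0.087,-0.034,-0.044,0.003,0,0,0],[0.087,-0.034,-0.044,0.003,0,0,0],[0.087,-0.034,-0.044,0.003,0,0,0],[0.087,-0.034,-0.044,0.003,0,0,0]]' 20
python3 -c "
from h import *
togo(.4466,.0326,.1,90)"
```

```text
time: 1.1
position: [0.3806, 0.3601, 0.2042]
tool_rot: [0.0, -3.141, 0.0]
ft_force: [0.7, 0.5, 0.3]
grip_width: 1.0
grip_force: 0.0
turn [-0. -0.  0.] shift mm [ -66.  -327.5  104.2] q7 0.77
```

```bash
python3 -m handwheel '[[0.087,-0.011,-0.0546,0.01,0,0,0],[0.087,-0.011,-0.0546,0.01,0,0,0],[0.087,-0.011,-0.0546,0.016,0,0,0],[0.087,-0.011,-0.0546,0.02,0,0,0],[0.087,-0.011,-0.0546,0.024,0,0,0],[0.087,-0.011,-0.0545,0.024,0,0,0],[0.087,0,0,0,0,0,0]]'
python3 -c "
from h import *
togo(.4466,.0326,.014,90)
im,d=shot('top'); a=im[240:340,290:420]; b=shot('scene')[0][220:370,200:420]; cv2.imwrite('pics/c2.png',np.vstack([cv2.resize(a,(440,338)),cv2.resize(b,(440,300))])[:600])"
```

```text
time: 1.98
position: [0.4445, 0.0297, 0.0987]
tool_rot: [-0.012, -3.138, 0.003]
ft_force: [0.1, -0.2, 0.5]
grip_width: 1.001
grip_force: 0.0
turn [-0.1 -0.2 -0.5] shift mm [-2.1  2.9 84.7] q7 1.43
```

View pics/c2.png

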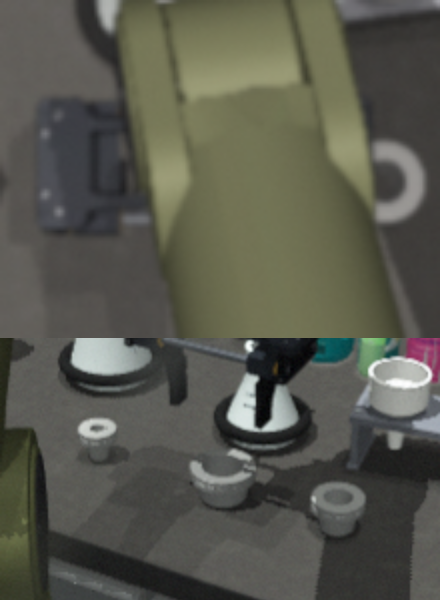

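The picture shows the open fingers above the large ring, one on either side (scene crop, about (225,478)). I correct by a couple of mm and descend.

```bash
python3 -m handwheel '[[0.087,-0.002,0.003,0.035,-0.1,-0.2,-0.5],[0.087,0,0,0.035,0,0,0],[0.087,0,0,0.0147,0,0,0],[0.087,0,0,0,0,0,0]]'
python3 -c "
from h import *
togo(.4466,.0326,.014,90)"
python3 -m handwheel '[[0.064,0,0,0,0,0,0],[0.064,0,0,0,0,0,0],[0.06,0,0,0,0,0,0],[0.06,0,0,0,0,0,0]]' 20
python3 -c "
from h import *
togo(.4466,.0326,.014,90)"
```

```text
time: 2.58
position: [0.4477, 0.0383, 0.0156]
tool_rot: [-0.017, 3.139, 0.002]
ft_force: [0.7, -0.1, -0.2]
grip_width: 1.003
grip_force: 0.0
turn [0.1 0.1 0.6] shift mm [ 1.1 -5.7  1.6] q7 1.5
time: 3.08
position: [0.4489, 0.0376, 0.0168]
tool_rot: [-0.014, 3.136, 0.004]
ft_force: [-1.1, -0.9, 5.8]
grip_width: 0.769
grip_force: 20.0
turn [0.1 0.3 0.5] shift mm [ 2.3 -5.   2.8] q7 1.5
```

```bash
python3 -m handwheel '[[0.06,0,0,0,0,0,0],[0.06,0,0,-0.03,0,0,0],[0.06,0,0,-0.05,0,0,0],[0.06,0,0,-0.05,0,0,0],[0.06,0,0,-0.05,0,0,0],[0.06,0,0,0,0,0,0],[0.06,0,0,0,0,0,0]]' 30
python3 -c "
from h import *
togo(.6179,.2761,.19,90)"
```

```text
time: 3.95
position: [0.4468, 0.0371, 0.195]
tool_rot: [-0.014, 3.139, 0.003]
ft_force: [1.2, -0.6, -1.2]
grip_width: 0.769
grip_force: 30.0
turn [0.1 0.1 0.5] shift mm [-171.1  239.     5. ] q7 1.39
```

```bash
python3 -m handwheel '[[0.06,-0.0285,0.04,0,0,0,0.5],[0.06,-0.0285,0.04,0,0,0,0],[0.06,-0.0285,0.04,0.001,0,0,0],[0.06,-0.0285,0.04,0.001,0,0,0],[0.06,-0.0285,0.04,0.001,0,0,0],[0.06,-0.0285,0.039,0.002,0,0,0],[0.06,0,0,0,0,0,0],[0.06,0,0,0,0,0,0],[0.06,0,0,0,0,0,0]]'
python3 - <<'E'
from h import *
togo(.6179,.2761,.15,90)
im,d=shot('top'); a=im[150:290,150:320]; b=shot('scene')[0][140:290,170:340]; cv2.imwrite('pics/c3.png',np.hstack([cv2.resize(a,(400,330)),cv2.resize(b,(380,330))]))
E
```

```text
time: 5.08
position: [0.6177, 0.2746, 0.1914]
tool_rot: [0.003, 3.139, 0.001]
ft_force: [0.6, -0.1, -0.4]
grip_width: 0.767
grip_force: 30.0
turn [ 0.   0.1 -0.1] shift mm [-0.2  1.5 41.4] q7 1.2
```

View pics/c3.png

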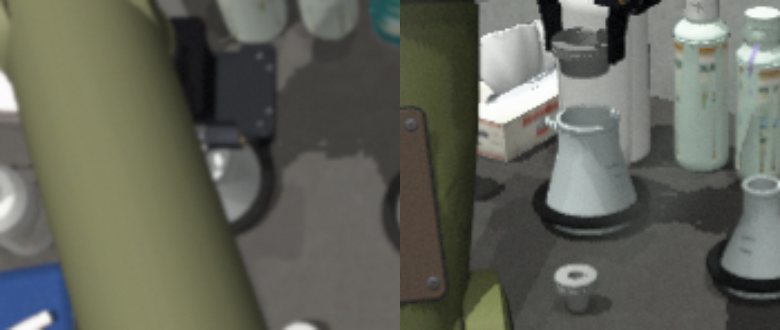

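The scene crop shows the ring held level above the wide flask's mouth. Lowering in stages.

```bash
python3 -m handwheel '[[0.06,0,0.0015,0.025,0,0,0],[0.06,0,0,0.025,0,0,0],[0.06,0,0,0.006,0,0,0],[0.06,0,0,0,0,0,0]]'
python3 -m handwheel '[[0.06,0,0,0.006,0,0,0],[0.06,0,0,0.006,0,0,0],[0.06,0,0,0,0,0,0]]'
python3 -c "
from h import *
togo(.6179,.2761,.114,90)"
```

```text
time: 5.68
position: [0.6183, 0.2777, 0.1364]
tool_rot: [0.0, 3.138, 0.003]
ft_force: [0.4, 0.4, -1.1]
grip_width: 0.769
grip_force: 30.0
time: 6.05
position: [0.6183, 0.2777, 0.1236]
tool_rot: [-0.0, 3.138, 0.002]
ft_force: [-0.2, -0.3, -0.9]
grip_width: 0.767
grip_force: 30.0
turn [0.1 0.2 0. ] shift mm [ 0.4 -1.6  9.6] q7 1.21
```

```bash
python3 -m handwheel '[[0.06,0,0,0.004,0,0,0],[0.06,0,0,0.004,0,0,0],[0.06,0,0,0.002,0,0,0],[0.06,0,0,0,0,0,0]]'
python3 -m handwheel '[[0.06,0,0,0.002,0,0,0],[0.06,0,0,0,0,0,0]]'
```

```text
time: 6.55
position: [0.6193, 0.278, 0.1199]
tool_rot: [0.0, 3.136, 0.005]
ft_force: [-7.9, -3.1, 23.5]
grip_width: 0.765
grip_force: 41.2
time: 6.8
position: [0.6194, 0.278, 0.1197]
tool_rot: [0.001, 3.135, 0.006]
ft_force: [-11.0, -3.8, 30.0]
grip_width: 0.77
grip_force: 44.4
```

```bash
python3 -m handwheel '[[0.06,0.002,-0.001,-0.003,0,0,0],[0.06,0,0,0,0,0,0],[0.06,0,0,0.002,0,0,0],[0.06,0,0,0.002,0,0,0],[0.06,0,0,0,0,0,0]]'
python3 -m handwheel '[[0.06,0,0,0.002,0,0,0],[0.06,0,0,0.0,0,0,0]]'
```

```text
time: 7.42
position: [0.6193, 0.2779, 0.1197]
tool_rot: [0.0, 3.131, 0.009]
ft_force: [-7.9, -3.6, 31.1]
grip_width: 0.766
grip_force: 45.3
time: 7.68
position: [0.6194, 0.278, 0.1196]
tool_rot: [0.0, 3.13, 0.01]
ft_force: [-11.1, -3.6, 38.4]
grip_width: 0.768
grip_force: 48.6
```

```bash
python3 -m handwheel '[[0.06,0,0,-0.004,0,0,0],[0.087,0,0,0,0,0,0],[0.087,0,0,0,0,0,0],[0.087,0,0,0,0,0,0]]'
python3 -m handwheel '[[0.087,0,0,-0.05,0,0,0],[0.087,0,0,-0.05,0,0,0],[0.087,0.05,-0.035,0,0,0,0],[0.087,0.05,-0.035,0,0,0,0],[0.087,0.04,-0.055,0,0,0,0],[0.087,0.02,-0.06,0,0,0,0],[0.087,0,0,0,0,0,0]]'
cat >> h.py <<'E'
def plane(n,ctr,r0,r1,z0,z1):
    W=cloud(n).reshape(-1,3); q=W[(np.hypot(W[:,0]-ctr[0],W[:,1]-ctr[1])<r1)&(np.hypot(W[:,0]-ctr[0],W[:,1]-ctr[1])>r0)&(W[:,2]>z0)&(W[:,2]<z1)]
    for _ in range(6):
        a=np.linalg.lstsq(np.c_[q[:,:2]-ctr,np.ones(len(q))],q[:,2],rcond=None)[0]; e=q[:,2]-np.c_[q[:,:2]-ctr,np.ones(len(q))]@a
        q=q[abs(e)<max(.002,2*e.std())]
    print(n,'plane z at ctr %.4f tilt x,y deg'%a[2],np.degrees(a[:2]).round(1),len(q),'rms',e.std().round(4))
E
python3 - <<'E'
from h import *
im,d=shot('top'); shot('scene')
for z in(.134,.140): print(rim('top',cloud('top'),(.6156,.2761),z,.034).round(4))
for n in('top','scene'): plane(n,(.6156,.2761),.0235,.031,.125,.16)
a=im[170:260,190:290]; b=np.load('scene.npz')['im'][160:260,210:310]; cv2.imwrite('pics/c4.png',np.hstack([cv2.resize(a,(400,360)),cv2.resize(b,(360,360))]))
E
```

```text
time: 8.18
position: [0.6188, 0.2861, 0.1203]
tool_rot: [-0.008, 3.128, 0.025]
ft_force: [-1.1, 10.4, 20.4]
grip_width: 0.971
grip_force: 9.9
time: 9.05
position: [0.4587, 0.0926, 0.2127]
tool_rot: [0.011, 3.137, 0.005]
ft_force: [0.8, 1.0, 0.5]
grip_width: 0.997
grip_force: 0.0
[0.6153 0.2772 0.033 ]
[0.6128 0.2756 0.0308]
top plane z at ctr 0.1317 tilt x,y deg [-0.2 -0.4] 261 rms 0.0017
scene plane z at ctr 0.1326 tilt x,y deg [-2.1  2. ] 91 rms 0.0023
```

View pics/c4.png

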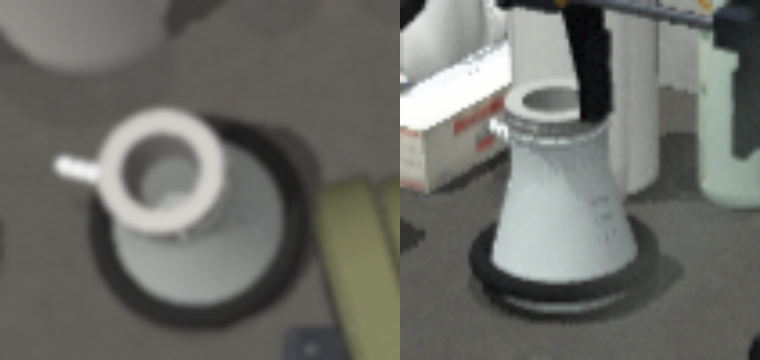

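Large ring is home: its top plane lies at about 0.132–0.133 m and level, with the collar flush on the lip. Next is the middle ring, gripped high so the fingertips clear the large collar.

```bash
python3 -m handwheel '[[0.087,0.003,-0.047,0.02,0,0,0],[0.087,0.002,-0.047,0.03,0,0,0],[0.087,0.002,-0.047,0.035,0,0,0],[0.087,0.002,-0.047,0.035,0,0,0],[0.087,0,0,0,0,0,0],[0.087,0,0,0,0,0,0],[0.087,0,0,0,0,0,0]]' 20
python3 -c "
from h import *
togo(.4496,-.0953,.0235,90)"
```

```text
time: 10.02
position: [0.4524, -0.089, 0.0925]
tool_rot: [-0.006, 3.136, 0.003]
ft_force: [0.3, -0.1, -0.3]
grip_width: 1.003
grip_force: 0.0
turn [0.1 0.3 0.2] shift mm [ 2.8 -6.3 69. ] q7 1.73
```

```bash
python3 -m handwheel '[[0.087,0.0028,-0.0063,0.04,0,0.3,0.2],[0.087,0,0,0.029,0,0,0],[0.087,0,0,0,0,0,0],[0.087,0,0,0,0,0,0],[0.087,0,0,0,0,0,0]]' 20
python3 -c "
from h import *
togo(.4496,-.0953,.0235,90)"
```

```text
time: 10.65
position: [0.4498, -0.0966, 0.0241]
tool_rot: [0.004, 3.14, 0.004]
ft_force: [-0.8, -0.6, 0.1]
grip_width: 1.0
grip_force: 0.0
turn [ 0.1  0.1 -0.1] shift mm [0.2 1.3 0.6] q7 1.83
```

```bash
python3 -m handwheel '[[0.05,0,0.0012,0.0005,0,0,0],[0.048,0,0,0,0,0,0],[0.046,0,0,0,0,0,0],[0.046,0,0,0,0,0,0]]' 25
python3 -m handwheel '[[0.046,0,0,-0.04,0,0,0],[0.046,0,0,-0.05,0,0,0],[0.046,0,0,-0.05,0,0,0],[0.046,0,0,-0.05,0,0,0],[0.046,0,0,0,0,0,0],[0.046,0,0,0,0,0,0]]' 30
python3 -c "
from h import *
togo(.6156,.2768,.21,90)"
```

```text
time: 11.15
position: [0.4483, -0.0958, 0.0222]
tool_rot: [-0.005, -3.14, -0.003]
ft_force: [-0.4, 0.2, 0.1]
grip_width: 0.63
grip_force: 0.2
time: 11.9
position: [0.448, -0.096, 0.2113]
tool_rot: [-0.005, -3.139, -0.003]
ft_force: [-0.1, 0.2, -0.4]
grip_width: 0.605
grip_force: 30.0
turn [ 0.1 -0.2 -0.2] shift mm [-167.6  372.8    1.3] q7 1.65
```

```bash
python3 -m handwheel '[[0.046,-0.0275,0.053,0.0,0,0,-0.2],[0.046,-0.028,0.053,0,0,0,0],[0.046,-0.028,0.053,0,0,0,0],[0.046,-0.028,0.053,0,0,0,0],[0.046,-0.028,0.053,0,0,0,0],[0.046,-0.0275,0.053,0,0,0,0],[0.046,0,0.0545,0,0,0,0],[0.046,0,0,0,0,0,0],[0.046,0,0,0,0,0,0],[0.046,0,0,0,0,0,0]]'
python3 - <<'E'
from h import *
togo(.615,.2768,.16,90)
a=shot('top')[0][150:290,150:320]; b=shot('scene')[0][140:240,200:310]; cv2.imwrite('pics/c5.png',cv2.resize(b,(550,500),interpolation=cv2.INTER_CUBIC))
E
```

```text
time: 13.15
position: [0.6159, 0.2739, 0.2117]
tool_rot: [-0.004, -3.139, -0.0]
ft_force: [-0.2, -0.2, -0.3]
grip_width: 0.608
grip_force: 30.0
turn [ 0.  -0.2 -0.2] shift mm [ 0.9  2.9 51.7] q7 1.22
```

View pics/c5.png

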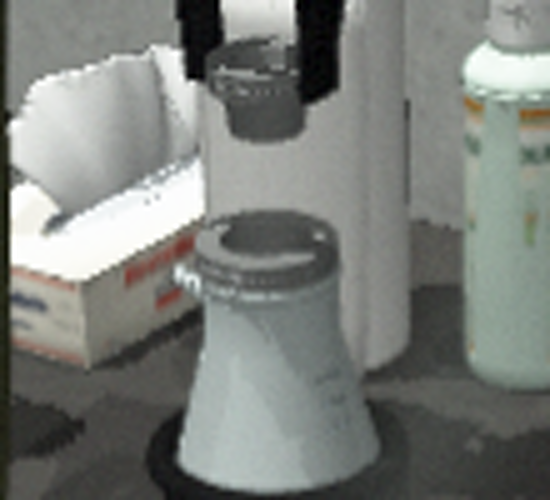

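The middle ring hangs level over the large ring, gripped near the top of its collar. Lowering.

```bash
python3 -m handwheel '[[0.046,0.0008,0.003,0.025,0,-0.2,0],[0.046,0,0,0.025,0,0,0],[0.046,0,0,0,0,0,0],[0.046,0,0,0.006,0,0,0],[0.046,0,0,0.006,0,0,0],[0.046,0,0,0,0,0,0],[0.046,0,0,0,0,0,0]]'
python3 -m handwheel '[[0.046,0,0,0.004,0,0,0],[0.046,0,0,0.004,0,0,0],[0.046,0,0,0.002,0,0,0],[0.046,0,0,0,0,0,0],[0.046,0,0,0,0,0,0]]'
```

```text
time: 14.12
position: [0.6151, 0.2796, 0.1509]
tool_rot: [-0.0, 3.139, 0.003]
ft_force: [-0.3, -0.1, -1.1]
grip_width: 0.606
grip_force: 30.0
time: 14.75
position: [0.615, 0.2793, 0.1405]
tool_rot: [-0.0, 3.14, 0.003]
ft_force: [0.3, -0.1, -1.6]
grip_width: 0.602
grip_force: 30.0
```

```bash
python3 -m handwheel '[[0.046,0,-0.0015,0.003,0,0,0],[0.046,0,0,0.003,0,0,0],[0.046,0,0,0.003,0,0,0],[0.046,0,0,0,0,0,0],[0.046,0,0,0,0,0,0]]'
python3 -m handwheel '[[0.046,0,0,0.003,0,0,0],[0.046,0,0,0.002,0,0,0],[0.046,0,0,0,0,0,0]]'
```

```text
time: 15.38
position: [0.6156, 0.2782, 0.1349]
tool_rot: [-0.0, 3.138, 0.006]
ft_force: [-4.9, -2.4, 13.3]
grip_width: 0.607
grip_force: 30.0
time: 15.75
position: [0.6157, 0.2782, 0.1346]
tool_rot: [0.0, 3.137, 0.008]
ft_force: [-11.9, -5.2, 31.5]
grip_width: 0.607
grip_force: 30.9
```

```bash
python3 -m handwheel '[[0.046,0,0,-0.006,0,0,0],[0.046,0,0,0,0,0,0],[0.087,0,0,0,0,0,0],[0.087,0,0,0,0,0,0],[0.087,0,0,0,0,0,0]]'
python3 -m handwheel '[[0.087,0,0,-0.04,0,0,0],[0.087,0,0,-0.05,0,0,0],[0.087,0.05,-0.035,0,0,0,0],[0.087,0.05,-0.035,0,0,0,0],[0.087,0.035,-0.05,0,0,0,0],[0.087,0.035,-0.045,0,0,0,0],[0.087,0,0,0,0,0,0],[0.087,0,0,0,0,0,0]]'
python3 - <<'E'
from h import *
im,d=shot('top'); shot('scene')
print(rim('top',cloud('top'),(.6156,.2768),.148,.027,.005).round(4))
for n in('top','scene'): plane(n,(.6156,.2768),.016,.025,.138,.17); plane(n,(.6156,.2768),.028,.033,.125,.142)
togo(.4489,.1866,.014,90)
E
```

```text
time: 16.38
position: [0.6159, 0.2821, 0.1347]
tool_rot: [-0.004, 3.136, 0.012]
ft_force: [1.1, 4.2, 8.2]
grip_width: 0.864
grip_force: 3.5
time: 17.38
position: [0.4451, 0.1135, 0.2219]
tool_rot: [-0.001, 3.139, 0.004]
ft_force: [0.4, 0.9, 0.1]
grip_width: 0.998
grip_force: 0.0
[0.6157 0.2741 0.0259]
top plane z at ctr 0.1456 tilt x,y deg [-0.  -0.1] 228 rms 0.0015
top plane z at ctr 0.1318 tilt x,y deg [0.9 0.2] 140 rms 0.0017
scene plane z at ctr 0.1478 tilt x,y deg [ 2.4 -0.9] 53 rms 0.002
scene plane z at ctr 0.1351 tilt x,y deg [ 7.5 -1.2] 97 rms 0.0036
turn [0.1 0.1 0.1] shift mm [ -3.5  72.6 207.7] q7 1.22
```

The middle ring is home: its top is 13.8 mm above the large collar and level. Next, the large funnel.

```bash
python3 -m handwheel '[[0.087,-0.0295,-0.0428,0.005,0,0,0],[0.087,-0.0295,-0.0428,0.01,0,0,0],[0.087,-0.0295,-0.0428,0.01,0,0,0],[0.087,-0.0295,-0.0428,0.02,0,0,0],[0.087,-0.029,-0.0428,0.027,0,0,0],[0.087,0,0,0,0,0,0],[0.087,0,0,0,0,0,0],[0.087,0,0,0,0,0,0]]' 15
python3 -c "
from h import *
togo(.5921,-.1002,.078,90)"
```

```text
time: 18.48
position: [0.5926, -0.099, 0.1505]
tool_rot: [-0.005, 3.139, 0.004]
ft_force: [-0.3, 1.3, 0.9]
grip_width: 1.002
grip_force: 0.0
turn [0.2 0.2 0.2] shift mm [ 0.5 -1.2 72.5] q7 1.88
```

```bash
python3 -m handwheel '[[0.087,0.0005,-0.0012,0.04,0.1,0.1,0.1],[0.087,0,0,0.0325,0,0,0],[0.087,0,0,0,0,0,0],[0.087,0,0,0,0,0,0]]' 15
python3 -m handwheel '[[0.06,0,0,0,0,0,0],[0.06,0,0,0,0,0,0],[0.058,0,0,0,0,0,0],[0.058,0,0,0,0,0,0],[0.058,0,0,0,0,0,0]]' 20
```

```text
time: 18.98
position: [0.5928, -0.1015, 0.0792]
tool_rot: [0.0, 3.139, 0.001]
ft_force: [-0.3, 0.6, 1.3]
grip_width: 0.998
grip_force: 0.0
time: 19.6
position: [0.5919, -0.1022, 0.0778]
tool_rot: [0.003, 3.141, 0.0]
ft_force: [-0.3, 0.4, 4.3]
grip_width: 0.734
grip_force: 20.0
```

```bash
python3 -m handwheel '[[0.058,0,0,-0.03,0,0,0],[0.058,0,0,-0.045,0,0,0],[0.058,0,0,-0.05,0,0,0],[0.058,0,0,-0.048,0,0,0],[0.058,0,0,0,0,0,0],[0.058,0,0,0,0,0,0]]' 25
python3 -m handwheel '[[0.058,-0.0035,0.053,0,0,0,0],[0.058,-0.0035,0.054,0,0,0,0],[0.058,-0.0035,0.054,0,0,0,0],[0.058,-0.0035,0.054,0,0,0,0],[0.058,-0.0035,0.054,0,0,0,0],[0.058,-0.003,0.054,0,0,0,0],[0.058,-0.003,0.054,0,0,0,0],[0.058,0,0,0,0,0,0],[0.058,0,0,0,0,0,0],[0.058,0,0,0,0,0,0]]'
python3 - <<'E'
from h import *
togo(.6158,.277,.215,90)
a=shot('top')[0]; b=shot('scene')[0][110:240,190:320]; cv2.imwrite('pics/c6.png',cv2.resize(b,(520,520),interpolation=cv2.INTER_CUBIC))
E
```

```text
time: 20.35
position: [0.5909, -0.1019, 0.249]
tool_rot: [-0.002, -3.14, -0.001]
ft_force: [-0.3, 0.7, -2.3]
grip_width: 0.733
grip_force: 25.0
time: 21.6
position: [0.6158, 0.2725, 0.2495]
tool_rot: [-0.007, -3.141, 0.002]
ft_force: [-0.3, -0.5, -1.3]
grip_width: 0.738
grip_force: 25.0
turn [-0.1 -0.1 -0.3] shift mm [ 0.   4.5 34.5] q7 1.26
```

View pics/c6.png

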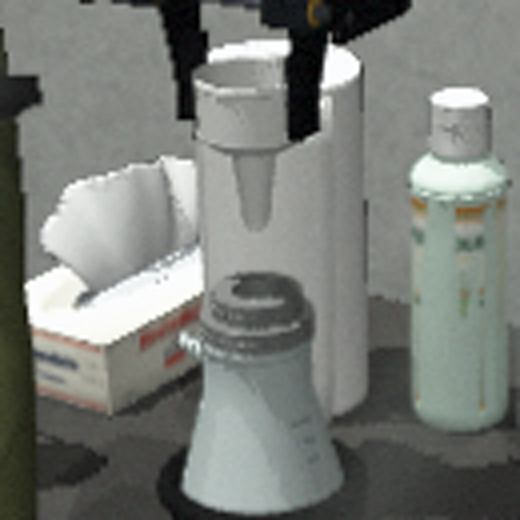

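The large funnel is held level and upright, its stem right above the stacked rings. Lowering.

```bash
python3 -m handwheel '[[0.058,0,0.003,0.025,0,0,0],[0.058,0,0,0.02,0,0,0],[0.058,0,0,0.02,0,0,0],[0.058,0,0,0,0,0,0],[0.058,0,0,0,0,0,0]]'
python3 -m handwheel '[[0.058,0,0,0.01,0,0,0],[0.058,0,0,0.006,0,0,0],[0.058,0,0,0,0,0,0],[0.058,0,0,0,0,0,0]]'
python3 -m handwheel '[[0.058,0,0,0.004,0,0,0],[0.058,0,0,0.004,0,0,0],[0.058,0,0,0.003,0,0,0],[0.058,0,0,0,0,0,0],[0.058,0,0,0,0,0,0]]'
```

```text
time: 22.32
position: [0.6161, 0.2778, 0.1859]
tool_rot: [0.003, 3.141, 0.001]
ft_force: [0.6, -0.6, -2.0]
grip_width: 0.739
grip_force: 25.0
time: 22.82
position: [0.6156, 0.2778, 0.1693]
tool_rot: [-0.002, -3.141, 0.0]
ft_force: [-0.7, 0.2, -1.3]
grip_width: 0.74
grip_force: 25.0
time: 23.45
position: [0.6158, 0.2776, 0.1599]
tool_rot: [0.003, 3.141, 0.001]
ft_force: [-3.1, -1.4, 5.6]
grip_width: 0.741
grip_force: 24.9
```

```bash
python3 -m handwheel '[[0.058,0,0,0.003,0,0,0],[0.058,0,0,0.002,0,0,0],[0.058,0,0,0,0,0,0]]'
python3 -m handwheel '[[0.058,0,-0.001,-0.006,0,0,0],[0.058,0,0,0,0,0,0],[0.07,0,0,0,0,0,0],[0.08,0,0,0,0,0,0],[0.087,0,0,0,0,0,0],[0.087,0,0,0,0,0,0]]'
python3 -m handwheel '[[0.087,0,0,-0.04,0,0,0],[0.087,0,0,-0.05,0,0,0],[0.087,0.05,-0.035,0,0,0,0],[0.087,0.05,-0.035,0,0,0,0],[0.087,0.04,-0.045,0.05,0,0,0],[0.087,0.03,0,0.05,0,0,0],[0.087,0,0,0,0,0,0],[0.087,0,0,0,0,0,0]]'
python3 - <<'E'
from h import *
im,d=shot('top'); b=shot('scene')[0]
print(rim('top',cloud('top'),(.6156,.2768),.190,.033,.006).round(4))
for n in('top','scene'): plane(n,(.6156,.2768),.029,.034,.18,.205)
togo(.4489,.1866,.014,90)
b=b[140:250,200:310]; cv2.imwrite('pics/c7.png',np.hstack([cv2.resize(im[170:270,180:280],(390,500)),cv2.resize(b,(400,500),interpolation=cv2.INTER_CUBIC)]))
E
```

```text
time: 23.82
position: [0.6162, 0.2777, 0.1596]
tool_rot: [0.003, 3.14, 0.005]
ft_force: [-11.1, -5.3, 25.2]
grip_width: 0.737
grip_force: 24.8
time: 24.58
position: [0.6156, 0.2768, 0.159]
tool_rot: [-0.002, -3.141, 0.0]
ft_force: [-0.8, 0.7, 0.8]
grip_width: 0.983
grip_force: 0.0
time: 25.58
position: [0.4551, 0.1717, 0.1608]
tool_rot: [0.002, 3.139, 0.002]
ft_force: [0.3, 0.3, 0.2]
grip_width: 0.999
grip_force: 0.0
[0.6166 0.2772 0.0322]
top plane z at ctr 0.1871 tilt x,y deg [-0.6  0.6] 130 rms 0.0015
scene plane z at ctr 0.1979 tilt x,y deg [20.2 26.3] 5 rms 0.0001
turn [ 0.1  0.2 -0.1] shift mm [  7.2  14.6 147.6] q7 1.16
```

View pics/c7.png

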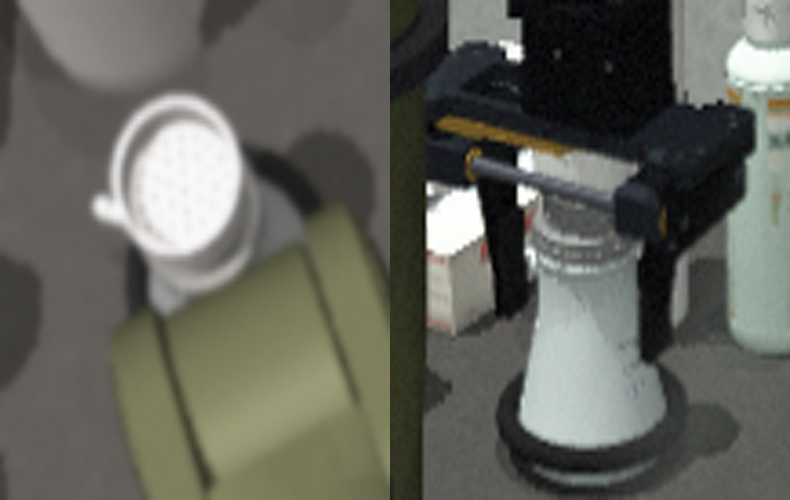

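The large funnel sits level and centred on the stack. Next, the small ring.

```bash
python3 -m handwheel '[[0.087,0.0065,0.0145,0.03,0,0,0],[0.087,0,0,0.04,0,0,0],[0.087,0,0,0.035,0,0,0],[0.087,0,0,0,0,0,0],[0.087,0,0,0,0,0,0],[0.087,0,0,0,0,0,0]]' 20
python3 -c "
from h import *
togo(.4489,.1866,.016,90)"
```

```text
time: 26.42
position: [0.4488, 0.1865, 0.0563]
tool_rot: [0.002, 3.138, 0.003]
ft_force: [0.1, 0.3, -0.3]
grip_width: 0.998
grip_force: 0.0
turn [ 0.1  0.2 -0.1] shift mm [-0.1  0.1 40.3] q7 1.2
```

```bash
python3 -m handwheel '[[0.087,0,0,0.02,0.1,0.2,0],[0.08,0,0,0.02,0,0,0],[0.07,0,0,0,0,0,0],[0.06,0,0,0,0,0,0],[0.052,0,0,0,0,0,0],[0.046,0,0,0,0,0,0],[0.04,0,0,0,0,0,0],[0.034,0,0,0,0,0,0],[0.034,0,0,0,0,0,0],[0.034,0,0,0,0,0,0]]' 20
python3 -m handwheel '[[0.034,0,0,-0.03,0,0,0],[0.034,0,0,-0.05,0,0,0],[0.034,0,0,-0.05,0,0,0],[0.034,0,0,-0.05,0,0,0],[0.034,0,0,0,0,0,0],[0.034,0,0,0,0,0,0]]' 30
python3 -c "
from h import *
togo(.5772,.0521,.2,90)"
```

```text
time: 27.68
position: [0.4471, 0.1857, 0.0145]
tool_rot: [-0.002, -3.138, 0.002]
ft_force: [-0.6, -0.2, 3.0]
grip_width: 0.469
grip_force: 20.2
time: 28.42
position: [0.4471, 0.1857, 0.1935]
tool_rot: [-0.002, -3.137, 0.003]
ft_force: [-1.3, -0.8, -0.2]
grip_width: 0.465
grip_force: 30.2
turn [-0.1 -0.3 -0.1] shift mm [-130.1 -133.6   -6.5] q7 1.11
```

```bash
python3 -m handwheel '[[0.034,-0.0323,-0.0334,0,0,-0.3,0],[0.034,-0.0323,-0.0334,0,0,0,0],[0.034,-0.0323,-0.0334,0,0,0,0],[0.034,-0.0323,-0.0334,0,0,0,0],[0.034,0,0,0.02,0,0,0],[0.034,0,0,0,0,0,0],[0.034,0,0,0,0,0,0],[0.034,0,0,0,0,0,0]]'
python3 - <<'E'
from h import *
togo(.5764,.0521,.14,90)
a=shot('top')[0]; b=shot('scene')[0][150:280,270:400]; cv2.imwrite('pics/c8.png',cv2.resize(b,(520,520),interpolation=cv2.INTER_CUBIC))
E
```

```text
time: 29.42
position: [0.5764, 0.0532, 0.175]
tool_rot: [-0.0, 3.139, -0.001]
ft_force: [-0.4, -0.7, -0.3]
grip_width: 0.471
grip_force: 30.2
turn [-0.   0.1  0. ] shift mm [ 0.  -1.1 35. ] q7 1.58
```

View pics/c8.png

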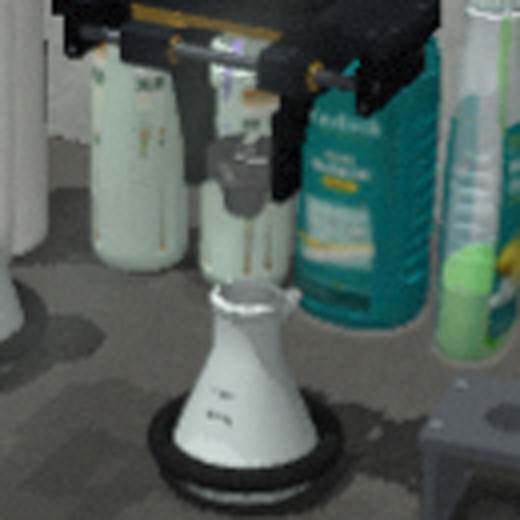

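The small ring is held level over the narrow neck. Lowering.

```bash
python3 -m handwheel '[[0.034,0,-0.001,0.02,0,0,0],[0.034,0,0,0.02,0,0,0],[0.034,0,0,0,0,0,0],[0.034,0,0,0.01,0,0,0],[0.034,0,0,0,0,0,0],[0.034,0,0,0,0,0,0]]'
python3 -m handwheel '[[0.034,0,0,0.008,0,0,0],[0.034,0,0,0.006,0,0,0],[0.034,0,0,0.003,0,0,0],[0.034,0,0,0,0,0,0],[0.034,0,0,0,0,0,0]]'
```

```text
time: 30.28
position: [0.5771, 0.051, 0.125]
tool_rot: [0.002, 3.139, -0.002]
ft_force: [-0.5, 0.3, -1.3]
grip_width: 0.467
grip_force: 30.2
time: 30.9
position: [0.5769, 0.0509, 0.1078]
tool_rot: [0.002, 3.14, -0.003]
ft_force: [-0.5, 0.2, 0.3]
grip_width: 0.467
grip_force: 30.2
```

```bash
python3 -m handwheel '[[0.034,0,0,0.003,0,0,0],[0.034,0,0,0.003,0,0,0],[0.034,0,0,0.002,0,0,0],[0.034,0,0,0,0,0,0]]'
python3 -m handwheel '[[0.034,0,0,0.003,0,0,0],[0.034,0,0,0.003,0,0,0],[0.034,0,0,0,0,0,0]]'
```

```text
time: 31.4
position: [0.5771, 0.0507, 0.1025]
tool_rot: [0.003, 3.14, -0.0]
ft_force: [-7.8, -1.3, 17.7]
grip_width: 0.468
grip_force: 30.5
time: 31.78
position: [0.5787, 0.0507, 0.0992]
tool_rot: [0.003, 3.137, 0.002]
ft_force: [-10.4, -1.4, 33.1]
grip_width: 0.471
grip_force: 30.1
```

```bash
python3 -m handwheel '[[0.034,0,0,-0.008,0,0,0],[0.034,0,0,0,0,0,0],[0.05,0,0,0,0,0,0],[0.07,0,0,0,0,0,0],[0.087,0,0,0,0,0,0],[0.087,0,0,0,0,0,0]]'
python3 -m handwheel '[[0.087,0,0,-0.04,0,0,0],[0.087,0,0,-0.05,0,0,0],[0.087,-0.005,-0.0625,0,0,0,0],[0.087,-0.005,-0.0625,0,0,0,0],[0.087,-0.005,-0.0625,0.02,0,0,0],[0.087,-0.005,-0.0625,0.025,0,0,0],[0.087,0,0,0,0,0,0],[0.087,0,0,0,0,0,0],[0.087,0,0,0,0,0,0]]' 15
python3 - <<'E'
from h import *
im,d=shot('top'); b=shot('scene')[0]
print(rim('top',cloud('top'),(.5772,.0521),.124,.021,.006).round(4))
for n in('top','scene'): plane(n,(.5772,.0521),.009,.0195,.112,.14)
togo(.6045,-.2035,.078,90)
cv2.imwrite('pics/c9.png',np.hstack([cv2.resize(im[190:270,300:380],(390,390)),cv2.resize(b[200:290,290:380],(390,390),interpolation=cv2.INTER_CUBIC)]))
E
```

```text
time: 32.52
position: [0.5766, 0.051, 0.1014]
tool_rot: [0.002, 3.14, -0.003]
ft_force: [0.1, 0.1, -1.1]
grip_width: 0.829
grip_force: 0.0
time: 33.65
position: [0.5966, -0.1886, 0.1503]
tool_rot: [-0.003, 3.139, -0.001]
ft_force: [0.3, 0.7, -0.8]
grip_width: 1.004
grip_force: 0.0
[0.5758 0.0523 0.0204]
top plane z at ctr 0.1218 tilt x,y deg [-0.6 -0.6] 179 rms 0.0014
scene plane z at ctr 0.1237 tilt x,y deg [ 1.8 -0.5] 98 rms 0.0015
turn [-0.1  0.2  0.1] shift mm [ -8.  -14.7  72.4] q7 2.08
```

View pics/c9.png

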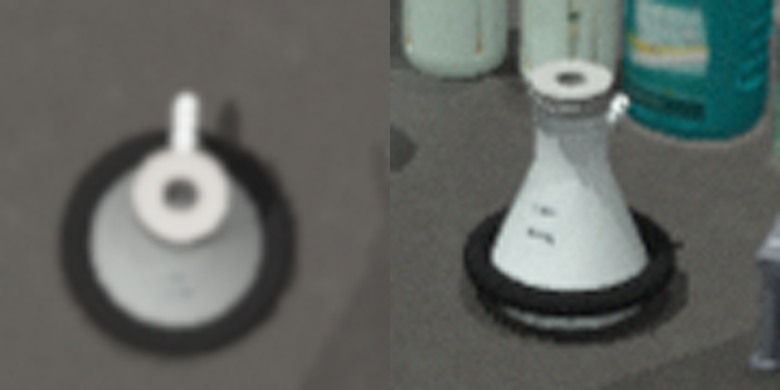

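The small ring is home and level. The small white funnel is next, with the fingers already nearby.

```bash
python3 -m handwheel '[[0.087,-0.008,-0.0145,0.01,0,0.2,0.1],[0.087,0,0,0.02,0,0,0],[0.087,0,0,0,0,0,0],[0.087,0,0,0,0,0,0],[0.087,0,0,0,0,0,0]]'
python3 -c "
from h import *
togo(.6045,-.2035,.078,90)"
```

```text
time: 34.38
position: [0.604, -0.2051, 0.1206]
tool_rot: [-0.004, -3.141, 0.002]
ft_force: [0.8, -0.7, -0.2]
grip_width: 0.999
grip_force: 0.0
turn [-0.1 -0.  -0.2] shift mm [-0.5  1.6 42.6] q7 2.12
```

```bash
python3 -m handwheel '[[0.087,-0.0005,0.0015,0.025,0,0,0],[0.087,0,0,0.0175,0,0,0],[0.08,0,0,0,0,0,0],[0.07,0,0,0,0,0,0],[0.06,0,0,0,0,0,0],[0.05,0,0,0,0,0,0],[0.042,0,0,0,0,0,0],[0.042,0,0,0,0,0,0],[0.042,0,0,0,0,0,0]]' 20
python3 -m handwheel '[[0.042,0,0,-0.03,0,0,0],[0.042,0,0,-0.05,0,0,0],[0.042,0,0,-0.05,0,0,0],[0.042,0,0,-0.02,0,0,0],[0.042,0,0,0,0,0,0],[0.042,0,0,0,0,0,0]]' 25
python3 -c "
from h import *
togo(.576,.0521,.228,90)"
```

```text
time: 35.5
position: [0.6043, -0.2041, 0.0779]
tool_rot: [-0.005, -3.14, 0.003]
ft_force: [-0.2, 0.5, 1.8]
grip_width: 0.559
grip_force: 20.0
time: 36.25
position: [0.6034, -0.203, 0.2252]
tool_rot: [-0.005, -3.137, 0.001]
ft_force: [-1.2, 0.1, -2.5]
grip_width: 0.556
grip_force: 25.0
turn [-0.  -0.3 -0.2] shift mm [ 27.4 255.1  -2.8] q7 2.07
```

```bash
python3 -m handwheel '[[0.042,0.0055,0.051,0,0,-0.3,-0.2],[0.042,0.0055,0.051,0,0,0,0],[0.042,0.0055,0.051,0,0,0,0],[0.042,0.0055,0.051,0,0,0,0],[0.042,0.0054,0.051,0,0,0,0],[0.042,0,0,0.025,0,0,0],[0.042,0,0,0,0,0,0],[0.042,0,0,0,0,0,0],[0.042,0,0,0,0,0,0]]'
python3 - <<'E'
from h import *
togo(.576,.0521,.175,90)
a=shot('top')[0]; b=shot('scene')[0][150:280,270:400]; cv2.imwrite('pics/c10.png',cv2.resize(b,(520,520),interpolation=cv2.INTER_CUBIC))
E
```

```text
time: 37.38
position: [0.5776, 0.0501, 0.2026]
tool_rot: [0.003, 3.137, -0.003]
ft_force: [-0.5, -0.0, -0.3]
grip_width: 0.555
grip_force: 25.0
turn [-0.1  0.3 -0.1] shift mm [ 1.6  2.  27.6] q7 1.57
```

View pics/c10.png

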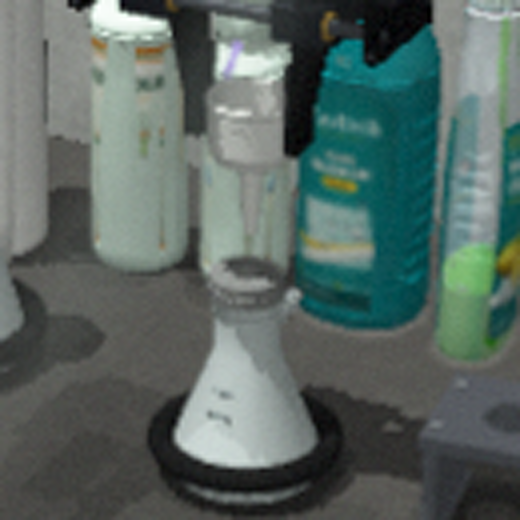

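The small funnel hangs upright with its stem over the small ring's hole. Entry is at a TCP height of about 0.18 m.

```bash
python3 -m handwheel '[[0.042,0.001,0.002,0.012,0,0.2,0],[0.042,0,0,0,0,0,0],[0.042,0,0,0.01,0,0,0],[0.042,0,0,0.008,0,0,0],[0.042,0,0,0,0,0,0],[0.042,0,0,0,0,0,0]]'
python3 -m handwheel '[[0.042,0,0,0.008,0,0,0],[0.042,0,0,0.008,0,0,0],[0.042,0,0,0.006,0,0,0],[0.042,0,0,0,0,0,0],[0.042,0,0,0,0,0,0]]'
```

```text
time: 38.22
position: [0.5763, 0.0531, 0.1721]
tool_rot: [-0.0, 3.141, -0.003]
ft_force: [0.3, -0.2, -1.6]
grip_width: 0.557
grip_force: 25.0
time: 38.85
position: [0.5763, 0.0532, 0.1501]
tool_rot: [-0.0, 3.141, -0.002]
ft_force: [0.0, 0.1, -0.4]
grip_width: 0.557
grip_force: 25.0
```

```bash
python3 -m handwheel '[[0.042,0,0,0.005,0,0,0],[0.042,0,0,0.004,0,0,0],[0.042,0,0,0.003,0,0,0],[0.042,0,0,0.002,0,0,0],[0.042,0,0,0,0,0,0],[0.042,0,0,0,0,0,0]]'
python3 -m handwheel '[[0.042,0,0,0.003,0,0,0],[0.042,0,0,0.002,0,0,0],[0.042,0,0,0,0,0,0],[0.042,0,0,0,0,0,0]]'
```

```text
time: 39.6
position: [0.5762, 0.0529, 0.136]
tool_rot: [-0.0, 3.141, -0.003]
ft_force: [0.4, -1.3, -0.6]
grip_width: 0.559
grip_force: 25.0
time: 40.1
position: [0.577, 0.053, 0.1354]
tool_rot: [-0.0, 3.14, 0.001]
ft_force: [-9.5, -1.9, 25.3]
grip_width: 0.556
grip_force: 25.0
```

Firm stop at 0.1354 m against 0.136 m predicted, so it is home. Releasing and checking.

```bash
python3 -m handwheel '[[0.042,0,0,-0.006,0,0,0],[0.042,0,0,0,0,0,0],[0.055,0,0,0,0,0,0],[0.07,0,0,0,0,0,0],[0.087,0,0,0,0,0,0],[0.087,0,0,0,0,0,0]]'
python3 -m handwheel '[[0.087,0,0,-0.04,0,0,0],[0.087,0,0,-0.05,0,0,0],[0.087,0.02,-0.06,0,0,0,0],[0.087,0.02,-0.06,0,0,0,0],[0.087,0.02,-0.06,0,0,0,0],[0.087,0.01,-0.06,0,0,0,0],[0.087,0,0,0,0,0,0],[0.087,0,0,0,0,0,0],[0.087,0,0,0,0,0,0]]'
python3 - <<'E'
from h import *
im,d=shot('top'); b=shot('scene')[0]
for c,z,r in(((.576,.0525),.160,.025),((.6156,.2768),.190,.033)):
    print(rim('top',cloud('top'),c,z,r).round(4))
    for n in('top','scene'): plane(n,c,r-.003,r+.001,z-.008,z+.012)
cv2.imwrite('pics/c11.png',np.hstack([cv2.resize(im[150:310,90:330],(390,300)),cv2.resize(b[150:310,190:400],(400,300),interpolation=cv2.INTER_CUBIC)]))
E
```

```text
time: 40.85
position: [0.5761, 0.0533, 0.1368]
tool_rot: [0.001, -3.141, 0.003]
ft_force: [-0.4, 0.0, 0.3]
grip_width: 0.888
grip_force: 0.0
time: 41.98
position: [0.5076, -0.1826, 0.2271]
tool_rot: [0.005, -3.141, 0.002]
ft_force: [-0.1, 0.6, -0.4]
grip_width: 1.003
grip_force: 0.0
[0.5768 0.0546 0.0244]
top plane z at ctr 0.1574 tilt x,y deg [ 1.7 -0.5] 78 rms 0.0015
scene plane z at ctr 0.1572 tilt x,y deg [0.2 0.3] 99 rms 0.0028
[0.6166 0.2773 0.0321]
top plane z at ctr 0.1869 tilt x,y deg [-0.9 -1. ] 127 rms 0.0022
scene plane z at ctr 0.1880 tilt x,y deg [-1.5  0.6] 94 rms 0.0029
```

View pics/c11.png

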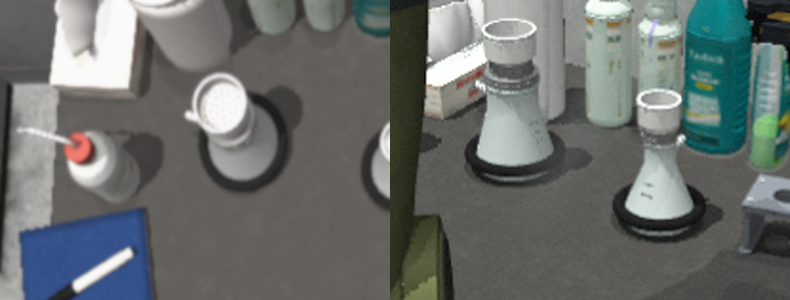

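Both sets stand assembled and level, with the wash bottle unmoved. Handing in.

```bash
python3 -c "
from bench import ctrl
print(ctrl.close_job())"
```

```text
the job is handed in; nothing more can be done
None
```

Job handed in at about 42 s of robot time: both filtration sets are assembled, every ring and funnel measured home and level to within about 2° by camera, and I made no move near the wash bottle, beaker or coloured look-alikes; the judge's verdict was not returned.

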